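# Valve to the top, brake on

### The job

The air tyre on the bench stand is about to be pumped up: with a fingertip push one spoke after another to turn the wheel, either way round, until its valve stands straight above the axle, at twelve o'clock. Then push the stand's brake lever over until its rubber shoe bears firmly on the tyre, leaving the valve at the top. Take nothing between the fingers and lift nothing, do not push on the valve itself, and neither shift the loose stand nor disturb the other things on the bench.

Things in the scene. Friction and masses are not known exactly. Their poses are not given: they have to be found in the camera images.
- stand: grey steel bench wheel stand, 7 kg, loose on rubber feet. Origin: centre of the underside of its base plate (220x180 mm, top 21 mm high; a narrow wing to the right carries the brake). z up; -x is the side the wheel faces, roughly the robot; y to the left as seen from the robot. Behind the wheel is a post 50 mm wide, its front 47 mm behind the wheel's middle plane
- axle (a point): wheel centre, a point of the stand at (0, 0, 0.180) in the stand frame. The wheel leans back 25 degrees: in the stand frame 'up the wheel' (twelve o'clock) is (0.423, 0, 0.906) and the outward normal of its face is (-0.906, 0, 0.423). In front, the axle nut reaches 40 mm out of the wheel's middle plane
- wheel: hand-truck wheel, 310 mm over the black air tyre, which is 50 mm thick (25 mm to either side of the middle plane); the opening inside the rim has 100 mm radius. Origin: wheel centre; x points to the valve, z out of the face. It turns about z without end stops on a stiff axle (about 0.2 N m, 3 N at 70 mm radius) and stops almost at once when no longer pushed
- spoke0: one of the five equal grey spokes, 36 degrees from the wheel's x about its z, so the valve is midway between two spokes (spoke0 and spoke4); 16 mm wide, 18 mm thick (9 mm to either side of the wheel's middle plane), running from the hub (26 mm radius) to the rim (100 mm). Origin: mid-spoke, 61 mm from the wheel centre; x outwards along the spoke, z out of the wheel's face
- spoke1: one of the five equal grey spokes, 108 degrees from the wheel's x about its z; 16 mm wide, 18 mm thick (9 mm to either side of the wheel's middle plane), running from the hub (26 mm radius) to the rim (100 mm). Origin: mid-spoke, 61 mm from the wheel centre; x outwards along the spoke, z out of the wheel's face
- spoke2: one of the five equal grey spokes, 180 degrees from the wheel's x about its z; 16 mm wide, 18 mm thick (9 mm to either side of the wheel's middle plane), running from the hub (26 mm radius) to the rim (100 mm). Origin: mid-spoke, 61 mm from the wheel centre; x outwards along the spoke, z out of the wheel's face
- spoke3: one of the five equal grey spokes, 252 degrees from the wheel's x about its z; 16 mm wide, 18 mm thick (9 mm to either side of the wheel's middle plane), running from the hub (26 mm radius) to the rim (100 mm). Origin: mid-spoke, 61 mm from the wheel centre; x outwards along the spoke, z out of the wheel's face
- spoke4: one of the five equal grey spokes, 324 degrees from the wheel's x about its z; 16 mm wide, 18 mm thick (9 mm to either side of the wheel's middle plane), running from the hub (26 mm radius) to the rim (100 mm). Origin: mid-spoke, 61 mm from the wheel centre; x outwards along the spoke, z out of the wheel's face
- valve: the tyre's only valve: a straight stem 11 mm thick with brass neck and black cap, in the middle plane, from the rim at 103 mm to 66 mm from the wheel centre. Origin: on the stem, 85 mm from the wheel centre, so at the top its y in the stand frame is 0 and its z 0.257. It starts 85 to 180 degrees away from the top, to either side
- brake: brake lever right of the wheel: dark flat steel, black round handle, rubber shoe towards the tyre. Origin: its pivot, at (-0.042, -0.200, 0.089) in the stand frame; it swings in the wheel's plane about the wheel's normal. At rest it leans outwards, off the tyre. With the shoe on the tread it is parallel to the wheel's up direction; it can go no further
- brake_handle (a point): middle of the brake handle, on its axis, 175 mm from the pivot; the handle is 21 mm thick and runs 35 mm either way along the lever. Pushing it to the stand's left (+y) by 35 to 65 mm, more or less as it starts, brings the shoe onto the tyre. Friction (3 N at the handle) keeps the lever where it is left; 6 to 12 N against the tyre sets it
- mesh_tape: blue mesh tape roll lying flat, 93 mm across, 49 mm high; a bystander, origin at the centre of its underside
- tape_measure: yellow tape measure on its base, 39x80x62 mm; a bystander, origin at the centre of its underside
- spring_clamp: black and orange spring clamp lying flat, 56x129x24 mm; a bystander, origin at the centre of its underside
- scissors: red-handled scissors lying flat, 87x199x9 mm; a bystander, origin at the centre of its underside
- mug: white mug, 92 mm across, 127 mm over the handle, 95 mm high; a bystander, origin at the centre of its underside
- sand_block: grey sanding block lying flat, 62x120x48 mm; a bystander, origin at the centre of its underside

How it is judged:
By the outcome, as a careful person would: the job done as asked, in the order asked, and still so for the second after the job is handed in, with the robot touching nothing.
It also fails if it takes over 64 s, if anything falls off the work surface, if the arm or the gripper's body presses on something with over 40 N, if the wrist force passes 120 N, or if a joint passes its speed limit or range.

### The arm

A 7-joint arm with a two-finger parallel gripper is mounted at the origin on the work surface; the furniture and walls round the work are solid. World frame = base frame: x ahead of the robot, y to its left, z up, the work surface at z = 0. Lengths are in m, angles in degrees, forces in N, time in s.
With the tool pointing down it reaches from about 0.425 to 0.95 m from the base axis. Payload 16.7 kg.
Tool frame: the origin (TCP) lies between the finger pads; the fingertips stand 19 mm ahead of it and the grasp point (between the pads) is the TCP; z points along the fingers, y is the direction in which the jaws open and shut (so a half turn about z gives the same grasp; the last joint's range is limited). The gripper opens to 94 mm and grips with 3 to 60 N. Pads are 16 mm wide; open, the fingers measure 119 mm over their backs; the gripper's body (75 mm by 177 mm) begins 78 mm behind the grasp point.
Start: joints at [56.293, 24.414, 4.234, 92.017, -1.954, 63.644, -3.845], TCP at [0.287, -0.611, 0.224] pointing down, gripper open.
Joint ranges: [-163.25, 163.25], [-28.42, 122.38], [-70.27, 78.77], [12.13, 141.07], [-58.53, 238.53], [9.26, 117.41], [-156.51, 156.51]. Speed limits (degrees/s): [108.29, 108.29, 136.94, 136.94, 172.46, 172.46, 172.46].

### API

Orientations are given as a 3x3 rotation matrix whose columns are the frame's x, y, z axes.
In Python, from workcell import arm gives the robot as it stands. The module is installed in compiled form; this text tells all that it offers.
- The arm moves only by the tool servo_tool, never from a script. Its arguments are lists of equal length, an entry for each row: "linear": the shift along the tool's x, y, z in cm, a list of three; "turn": the turn about the tool's z in units of 6 degrees (1.0 is 6 degrees). A call has 1 to 20 rows; each row is the pose to reach, as a shift and turn from the pose measured when the call began, along the tool's axes at that moment; what a row does not reach only later rows make up. A row lasts 1/8 s, in which the tool goes at most 62.5 mm and 10.7 degrees, less where a joint would pass 70% of its speed; a pose out of reach is approached as far as the arm can. A call with a gripper value outside its range is refused whole. "jaw" is the finger opening in cm, from 0 to 9.4, set as the call begins (left out, the last holds). The fingers move at their own pace and stop on an object; "newtons" is the grip in N (left out, the last holds). Time passes only in rows, so rows that repeat a pose let the fingers close. It gives the time, the measured TCP pose, the force and the opening at its end, in the units of the state.
- arm.sense(): the state, without advancing time (a new reading comes with each control period).
- arm.capture(name): name is "scene" or "top" or "wrist"; returns (picture, depth): 420x560x3 uint8, red, green, blue; 420x560 float32, m along the optical axis (not along the pixel's ray), 0 where there is no reading.
- arm.camera_model(name): a dict with "intrinsics" (3x3 intrinsics, pixels), "pose" (4x4, takes a point from camera to world coordinates); the wrist camera has in their place "mount" (4x4, takes a point from camera to tool coordinates, whose origin is the TCP and whose axes are the flange's). Camera axes: x right, y up, looking along -z (the intrinsics and any distortion apply to the point x, -y, -z); pixel columns grow to the right and rows downward; lengths in m; the calibration is good to about 2 mm. A picture is of the moment at which its call begins: read the wrist's pose just before it. camera_model takes no time and is no camera call.
- arm.hand_in(): hands the job in, once; it reports no verdict.
The state is a dict: "time_s": time; "joint_positions": joint angles; "joint_velocities": joint speeds; "joint_torque": joint torques, N m; "position": TCP position; "orientation": TCP orientation; "force": force on the tool from outside, world axes, zero at the start; "wrist_torque": the same for the moment, N m; "grip_width": finger opening in m.
Only numpy, scipy, OpenCV 4.12 (cv2) and the standard library are available. Lean on these libraries where they do the work, as an engineer would, in place of code of your own. Each camera call takes 0.05 s, during which the arm holds its last target.

## Working session

There is one attempt and no reset: what is moved stays moved. The work goes in short steps, Python scripts to look and compute and a tool call to move; the robot and the scene stay as the last step left them, time stands still between calls to the robot, and variables do not carry over. Pictures are saved under pics/ and viewed, and the job is handed in when it is done.

Besides the shell and the picture viewer there is one more tool, called as name(argument=value, ...), one argument or row to a line, values as JSON. servo_tool: Moves the arm, as the interface text tells. Its arguments: {"type":"object","properties":{"linear":{"type":"array","items":{"type":"array","items":{"type":"number"}}},"turn":{"type":"array","items":{"type":"number"}},"jaw":{"type":"number"},"newtons":{"type":"number"}},"required":["linear","turn"]}

```bash
mkdir -p pics; ls; python3 - <<'E'
from workcell import arm
import numpy as np, cv2
np.set_printoptions(precision=4,suppress=True)
s=arm.sense(); print(s)
for n in ("scene","top","wrist"):
    p,d=arm.capture(n)
    cv2.imwrite(f"pics/{n}0.png",p[:,:,::-1]); np.save(f"{n}0.npy",d); cv2.imwrite
    print(n,arm.camera_model(n))
E
```

```text
pics
{'time_s': 0.0, 'joint_positions': array([56.2917, 24.4509,  4.2304, 92.0508, -1.9534, 63.6451, -3.8462]), 'joint_velocities': array([ 0.0108,  0.0129, -0.0152,  0.0011,  0.0008, -0.0159,  0.0027]), 'joint_torque': array([  0.0002, -93.5829,   3.6669, -45.4195,  -0.0487,   0.0202,
         0.0002]), 'position': array([ 0.2866, -0.6107,  0.2238]), 'orientation': array([[ 0.9053,  0.4248, -0.0006],
       [ 0.4248, -0.9053,  0.0011],
       [-0.0001, -0.0013, -1.    ]]), 'force': array([-0.2327, -0.1337, -0.0238]), 'wrist_torque': array([ 0.0395, -0.0375,  0.0193]), 'grip_width': 0.0940124791440183}
scene {'intrinsics': array([[476.0269,   0.    , 279.523 ],
       [  0.    , 476.0269, 208.9933],
       [  0.    ,   0.    ,   1.    ]]), 'pose': array([[-0.881 ,  0.3454, -0.3234,  0.0932],
       [-0.4731, -0.6293,  0.6165,  0.787 ],
       [ 0.0094,  0.6962,  0.7178,  1.1329],
       [ 0.    ,  0.    ,  0.    ,  1.    ]])}
top {'intrinsics': array([[451.6846,   0.    , 273.7148],
       [  0.    , 451.6846, 209.806 ],
       [  0.    ,   0.    ,   1.    ]]), 'pose': array([[-0.0264,  0.9967, -0.0766,  0.416 ],
       [-0.9997, -0.0264,  0.0011, -0.0208],
       [-0.001 ,  0.0766,  0.9971,  1.6037],
       [ 0.    ,  0.    ,  0.    ,  1.    ]])}
wrist {'intrinsics': array([[338.5362,   0.    , 279.8988],
       [  0.    , 338.5362, 213.7788],
       [  0.    ,   0.    ,   1.    ]]), 'mount': array([[ 0.0003,  0.9684,  0.2494,  0.0716],
       [ 1.    , -0.0003,  0.    ,  0.0006],
       [ 0.0001,  0.2494, -0.9684, -0.1601],
       [ 0.    ,  0.    ,  0.    ,  1.    ]])}
```

View pics/scene0.png

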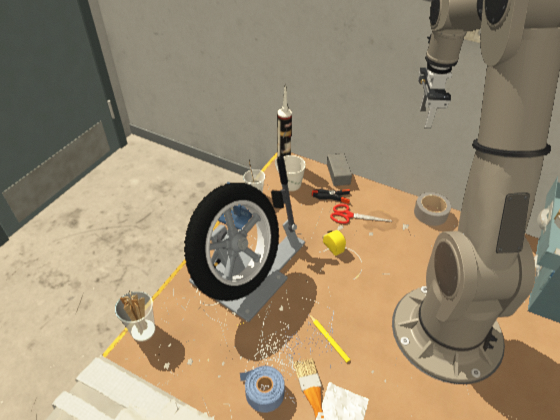

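View pics/top0.png

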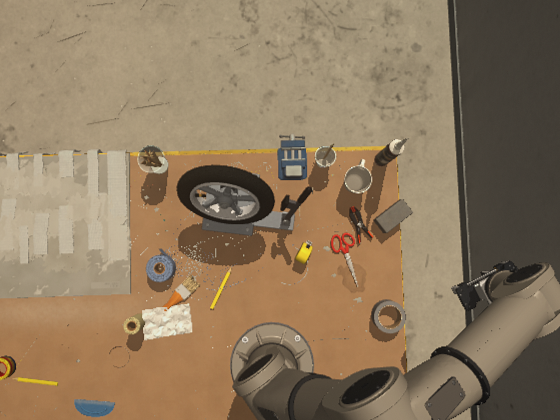

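View pics/wrist0.png

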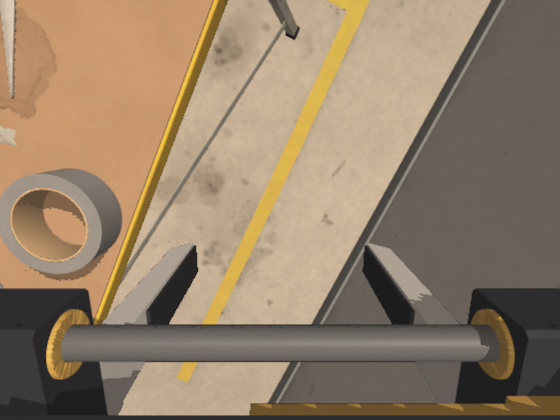

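```bash
cat > h.py <<'E'
import numpy as np, cv2
np.set_printoptions(precision=4,suppress=True)
from workcell import arm
def cloud(d,m,T=None):
    K=m["intrinsics"]; T=m["pose"] if T is None else T
    v,u=np.mgrid[:d.shape[0],:d.shape[1]]
    P=np.stack([(u-K[0,2])/K[0,0]*d,-(v-K[1,2])/K[1,1]*d,-d],-1)
    return P@T[:3,:3].T+T[:3,3]
def proj(P,m,T=None):
    K=m["intrinsics"]; T=m["pose"] if T is None else T
    q=(np.atleast_2d(P)-T[:3,3])@T[:3,:3]
    return np.stack([K[0,2]-K[0,0]*q[:,0]/q[:,2],K[1,2]+K[1,1]*q[:,1]/q[:,2]],-1)
def ray(uv,m,T=None):
    K=m["intrinsics"]; T=m["pose"] if T is None else T
    uv=np.atleast_2d(uv)
    r=np.stack([(uv[:,0]-K[0,2])/K[0,0],-(uv[:,1]-K[1,2])/K[1,1],-np.ones(len(uv))],-1)
    return T[:3,3],r@T[:3,:3].T
E
python3 - <<'E'
from h import *
for n,(a,b,c,e) in dict(scene=(170,150,330,330),top=(160,130,320,260)).items():
    im=cv2.imread(f"pics/{n}0.png")[b:e,a:c]
    cv2.imwrite(f"pics/{n}0z.png",cv2.resize(im,None,fx=4 if n=="top" else 3.3,fy=4 if n=="top" else 3.3,interpolation=cv2.INTER_CUBIC))
im=cv2.imread("pics/scene0.png"); d=np.load("scene0.npy"); m=arm.camera_model("scene")
P=cloud(d,m); 
for uv in [(197,240),(232,242),(236,190),(277,230),(232,290),(265,290),(289,225),(284,170)]:
    print(uv,P[uv[1],uv[0]])
E
```

```text
(197, 240) [0.6025 0.2329 0.2742]
(232, 242) [0.5634 0.1491 0.2021]
(236, 190) [0.5942 0.0694 0.3044]
(277, 230) [0.507  0.0117 0.1428]
(232, 290) [0.5223 0.2245 0.114 ]
(265, 290) [0.4796 0.1309 0.0241]
(289, 225) [ 0.5052 -0.0597  0.0955]
(284, 170) [ 0.5529 -0.1131  0.2486]
```

View pics/scene0z.png

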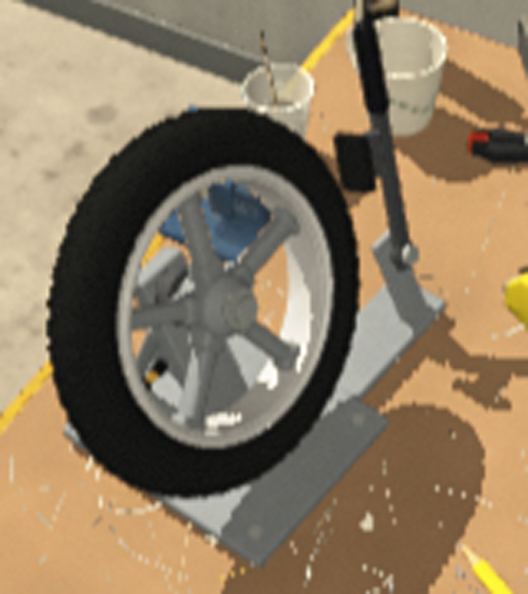

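View pics/top0z.png

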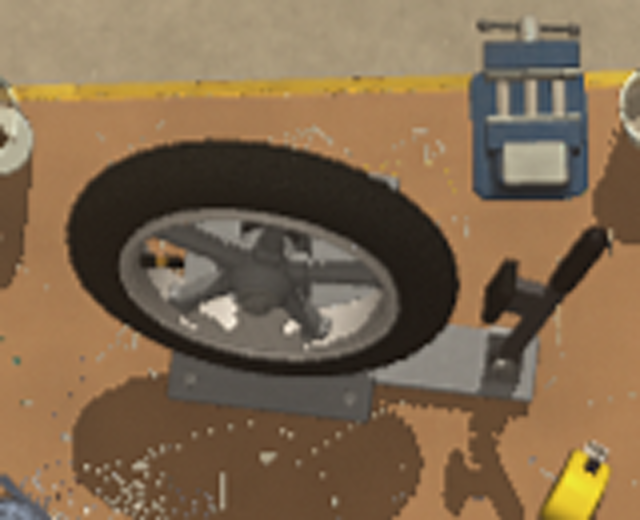

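```bash
cat > fit.py <<'E'
from h import *
from scipy.optimize import least_squares
t=np.radians(25)
def frame(p):
    x,y,yaw=p; c,s=np.cos(yaw),np.sin(yaw)
    R=np.array([[c,-s,0],[s,c,0],[0,0,1]])
    up=R@[np.sin(t),0,np.cos(t)]; n=R@[-np.cos(t),0,np.sin(t)]; left=np.cross(n,up)  # rotation +z from up
    A=np.array([x,y,0.18])
    return R,A,up,n,left
if __name__=="__main__":
    pts=[]
    for n in("scene","top"):
        im=cv2.imread(f"pics/{n}0.png").astype(int); d=np.load(f"{n}0.npy"); P=cloud(d,arm.camera_model(n))
        m=(im.max(2)<50)&(d>0)&(P[...,2]>.06)&(P[...,0]>.42)&(P[...,0]<.75)&(P[...,1]>-.05)&(P[...,1]<.33)
        m=cv2.erode(m.astype(np.uint8),np.ones((3,3)))>0
        print(n,m.sum(),P[m].min(0),P[m].max(0)); pts.append(P[m])
    def res(p,Q):
        R,A,up,nn,l=frame(p); q=Q-A; z=q@nn; r=np.hypot(q@up,q@l)
        return np.hypot(r-.130,z)-.025
    for Q in pts+[np.vstack(pts)]:
        f=least_squares(res,[.57,.13,0.1],args=(Q,),loss="soft_l1",f_scale=.003)
        print(f.x,np.degrees(f.x[2]),np.median(np.abs(res(f.x,Q))))
    np.save("stand.npy",f.x)
    p=f.x; R,A,up,nn,l=frame(p); print("left",l,"up",up,"n",nn)
    for n,b,uvs in(("scene",cv2.imread("pics/scene0.png"),[(217,262.7)]),("top",cv2.imread("pics/top0.png"),[(201.2,194.5)])):
        o,r=ray(uvs,arm.camera_model(n))
        for k in r:
            X=o+k*((A-o)@nn)/(k@nn); q=X-A
            print(n,"valve",X,"rad",np.linalg.norm(q),"ang from up about n",np.degrees(np.arctan2(q@l,q@up)))
        m=arm.camera_model(n)
        a=np.radians(np.arange(0,360,5))[:,None]
        for rr,zz in((.155,0),(.1,.02)):
            for u,v in proj(A+rr*(np.cos(a)*up+np.sin(a)*l)+zz*nn,m): cv2.circle(b,(round(u),round(v)),1,(0,255,0),-1)
        c=np.array([[-.11,-.09,.021],[-.11,.09,.021],[.11,.09,.021],[.11,-.09,.021],[-.042,-.2,.089]])@R.T+[p[0],p[1],0]
        for u,v in np.vstack([proj(c,m),proj(A+.04*nn,m)]): cv2.circle(b,(round(u),round(v)),1,(0,0,255),-1)
        x0,y0=(160,130)
        cv2.imwrite(f"pics/{n}_chk.png",cv2.resize(b[y0:y0+200,x0:x0+180],None,fx=3,fy=3))
E
python3 fit.py
```

```text
scene 3225 [ 0.487  -0.0489  0.0665] [0.6372 0.2847 0.3278]
top 1664 [ 0.4601 -0.0181  0.0672] [0.6445 0.2722 0.7458]
[ 0.5682  0.1295 -0.1464] -8.386271340435757 0.0012922739066099018
[ 0.5727  0.13   -0.1462] -8.377950445674337 0.001256542900895028
[ 0.5695  0.13   -0.1437] -8.232220028055378 0.0016180995285751433
left [0.1432 0.9897 0.    ] up [ 0.4183 -0.0605  0.9063] n [-0.897   0.1298  0.4226]
scene valve [0.5759 0.204  0.1708] rad 0.0747802861153574 ang from up about n 97.76030092065278
top valve [0.5802 0.2062 0.1794] rad 0.07696717976725456 ang from up about n 90.50005713728471
```

View pics/scene_chk.png

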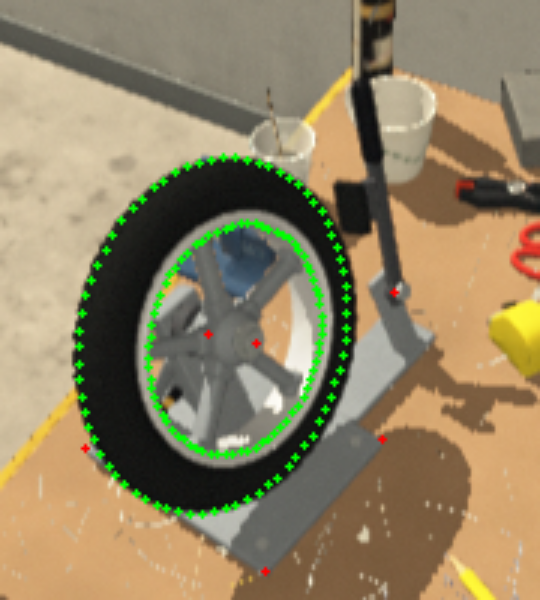

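View pics/top_chk.png

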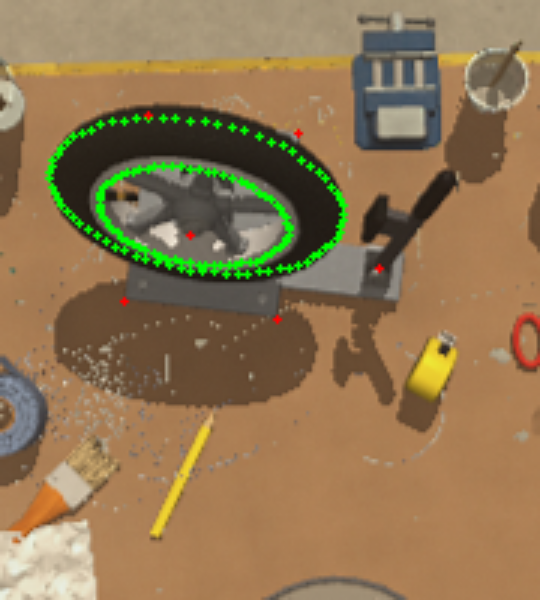

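```bash
python3 - <<'E'
from h import *; from fit import frame
p=np.load("stand.npy");R,A,up,nn,l=frame(p)
for n in("scene","top"):
    m=arm.camera_model(n); im=cv2.imread(f"pics/{n}0.png"); d=np.load(f"{n}0.npy"); P=cloud(d,m)
    uv=proj(np.array([A+z*nn for z in(0,.009,.02,.03,.04)]),m); print(n,uv)
    W=P-A; z=W@nn; r=np.hypot(W@up,W@l)
    u0,v0=np.round(uv[2]).astype(int)
    print("z mm\n",np.round(1000*z[v0-10:v0+11:2,u0-10:u0+11:2])); 
    print("r mm\n",np.round(1000*r[v0-10:v0+11:2,u0-10:u0+11:2]))
    b=cv2.resize(im[v0-50:v0+50,u0-50:u0+50],None,fx=6,fy=6,interpolation=cv2.INTER_CUBIC)
    for k in uv: cv2.circle(b,tuple(np.round((k-[u0-50,v0-50]+.5)*6).astype(int)),2,(0,0,255),-1)
    cv2.imwrite(f"pics/{n}_hub.png",b)
    print("tyre zmax",np.percentile(z[(r>.11)&(r<.15)&(abs(z)<.05)&(d>0)],[90,95,98]))
E
```

```text
scene [[234.4417 241.69  ]
 [236.7586 242.1872]
 [239.6214 242.8015]
 [242.254  243.3664]
 [244.9157 243.9376]]
z mm
 [[   5.   10.   11.   17.   18.   20.   19.   13.   13. -160. -155.]
 [  -1.   10.   14.   19.   22.   23.   24.   28.   15. -156. -148.]
 [   5.   13.   19.   23.   27.   29.   33.   31. -157. -150. -148.]
 [   9.   18.   20.   25.   30.   34.   32.   38.   39. -140. -141.]
 [  14.   20.   21.   28.   30.   30.   38.   45.   43. -143. -135.]
 [  12.   18.   23.   27.   33.   31.   42.   37.   43. -137. -132.]
 [  13.   14.   23.   28.   32.   34.   38.   40.   41. -134. -132.]
 [   6.   14.   22.   26.   26.   32.   32.   32.   11.   11. -125.]
 [  -1.   10.   20.   22.   26.   27.   29.   11.    8.   10.    8.]
 [   5.   10.   16.   18.  915.   21. -111.    2.   13.   10.    9.]
 [ 915.   10.   13.   14.  -49. -116. -104. -103.    2.    5.    7.]]
r mm
 [[ 32.  32.  28.  28.  26.  25.  26.  31.  36. 201. 205.]
 [ 25.  27.  26.  25.  23.  21.  21.  22.  32. 198. 199.]
 [ 25.  26.  25.  24.  21.  19.  18.  17. 192. 194. 201.]
 [ 26.  28.  23.  22.  20.  18.  12.  13. 
[... 1309 characters left out ...]
6.   30.   30.   28.   35.   28.   26.   32.]
 [1247.   29.   30.   26.   25.   24.   30.   30.   27.   26.   33.]
 [  43.   31.   25.   21.   24.   21.   24.   24. 1247.   25.   32.]
 [  44.   34.   21.   17.   21.   15.   17.   21.   21.   26.   29.]
 [  52.  159.  151.   16.   12.    9.   19.   18.   22.   29.   45.]
 [  95.  100.   96.   14.   10.   11.   13.   13.   34.   40.   43.]
 [ 101.   95.   98.   97.    5.    2.    8.   96.  100.   55.   50.]
 [  98.  102.  103.   99.  101.  100.   93.   94.   98.  100.   67.]
 [ 100.   95.   97.  101.  104.   98.   99.  101. 1247.   97.   93.]
 [ 102.  104.   96.  103.   98.  102.   98.   97.   98.   98.  101.]]
tyre zmax [0.0227 0.0235 0.0241]
```

View pics/scene_hub.png

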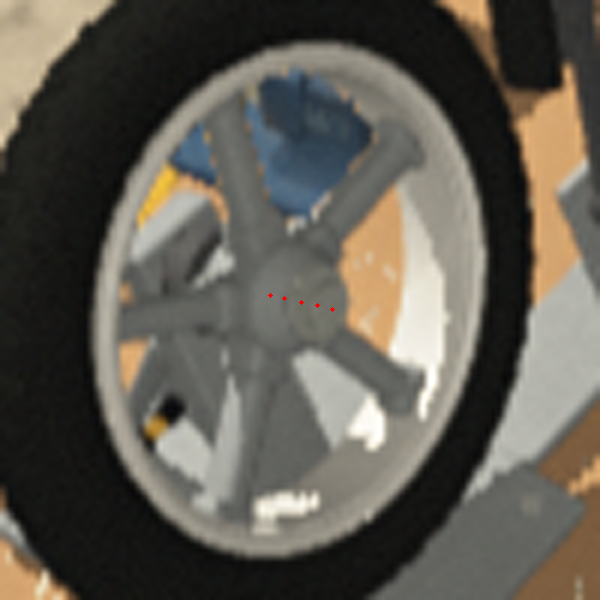

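View pics/top_hub.png

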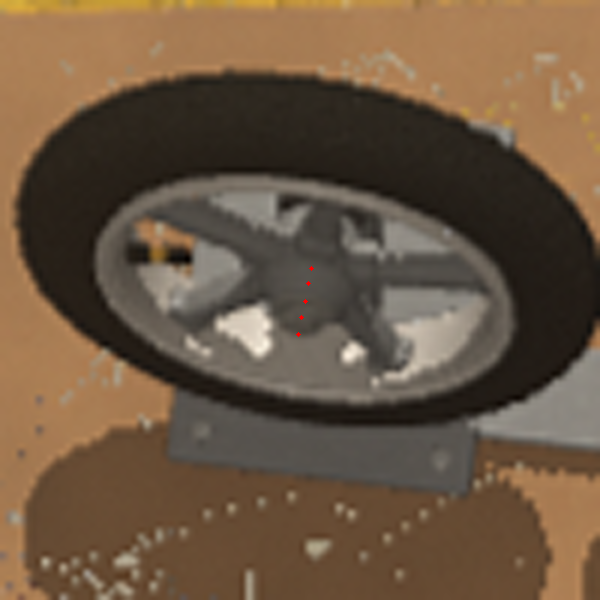

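```bash
python3 - <<'E'
from h import *; from fit import frame
p=np.load("stand.npy");R,A,up,nn,l=frame(p)
for n in("scene","top"):
    m=arm.camera_model(n); im=cv2.imread(f"pics/{n}0.png"); d=np.load(f"{n}0.npy"); P=cloud(d,m)
    W=P-A; z=W@nn; r=np.hypot(W@up,W@l); th=np.degrees(np.arctan2(W@l,W@up))
    print(n,[(int(a*1000),)+tuple(np.round(1000*np.percentile(z[(d>0)&(abs(z)<.05)&(r>a-.0025)&(r<a+.0025)],[50,90,97]))) for a in np.arange(.085,.165,.005)])
    # spokes: grey pixels with |z|<20mm, r in 45..90
    k=(d>0)&(z<.014)&(z>.002)&(r>.045)&(r<.09)
    h=np.histogram(th[k],bins=72,range=(-180,180))[0]; print([(int(-177.5+5*i),int(c)) for i,c in enumerate(h) if c>5])
    hsv=cv2.cvtColor(im,cv2.COLOR_BGR2HSV).astype(int)
    o,rr=ray(np.argwhere(np.ones(d.shape))[:,::-1],m)
    X=o+rr*(((A-o)@nn)/(rr@nn))[:,None]; q=X-A; R2=np.linalg.norm(q,axis=1).reshape(d.shape); T2=np.degrees(np.arctan2(q@l,q@up)).reshape(d.shape)
    br=(hsv[...,0]>12)&(hsv[...,0]<28)&(hsv[...,1]>130)&(R2>.06)&(R2<.098)&(abs(z)<.02)
    dk=(im.max(2)<45)&(R2>.055)&(R2<.095)&(abs(z)<.025)
    for nm,kk in(("brass",br),("dark",dk)):
        for v,u in np.argwhere(kk): print(nm,u,v,im[v,u],round(R2[v,u]*1000),round(T2[v,u],1),"depth r/th/z",round(r[v,u]*1000),round(th[v,u],1),round(z[v,u]*1000))
E
```

```text
scene [(85, np.float64(6.0), np.float64(11.0), np.float64(12.0)), (90, np.float64(7.0), np.float64(12.0), np.float64(13.0)), (95, np.float64(7.0), np.float64(20.0), np.float64(23.0)), (100, np.float64(10.0), np.float64(23.0), np.float64(26.0)), (105, np.float64(23.0), np.float64(27.0), np.float64(28.0)), (110, np.float64(23.0), np.float64(26.0), np.float64(27.0)), (115, np.float64(22.0), np.float64(25.0), np.float64(27.0)), (120, np.float64(24.0), np.float64(27.0), np.float64(28.0)), (125, np.float64(25.0), np.float64(28.0), np.float64(29.0)), (130, np.float64(26.0), np.float64(28.0), np.float64(29.0)), (135, np.float64(25.0), np.float64(27.0), np.float64(28.0)), (140, np.float64(23.0), np.float64(26.0), np.float64(27.0)), (145, np.float64(21.0), np.float64(24.0), np.float64(25.0)), (150, np.float64(16.0), np.float64(20.0), np.float64(22.0)), (155, np.float64(6.0), np.float64(14.0), np.float64(17.0)), (160, np.float64(5.0), np.float64(8.0), np.float64(13.0))]
[(-162, 9), (-157, 25), (-152, 27), (-147, 9), (-87, 8), (-82, 25), (-77, 36), (-72, 16), (-17, 14), (-12, 28), (-7, 45), (-2,
[... 4963 characters left out ...]
28 35] 95 94.6 depth r/th/z 93 91.5 3
dark 197 195 [22 28 34] 91 94.3 depth r/th/z 90 92.4 2
dark 198 195 [20 33 41] 88 94.0 depth r/th/z 88 94.3 0
dark 202 195 [22 34 43] 75 92.5 depth r/th/z 75 93.4 -1
dark 203 195 [22 26 30] 71 92.0 depth r/th/z 71 91.9 0
dark 204 195 [22 25 29] 68 91.5 depth r/th/z 68 91.2 0
dark 205 195 [21 30 43] 65 90.9 depth r/th/z 67 97.4 -4
dark 197 196 [29 34 41] 93 98.2 depth r/th/z 91 95.5 3
dark 198 196 [29 35 41] 89 98.0 depth r/th/z 88 95.3 2
dark 202 196 [21 28 35] 76 97.2 depth r/th/z 75 95.4 1
dark 203 196 [16 21 26] 72 97.0 depth r/th/z 72 96.9 0
dark 204 196 [16 21 26] 69 96.7 depth r/th/z 67 90.8 4
dark 205 196 [12 17 22] 66 96.4 depth r/th/z 67 99.4 -2
```

```bash
python3 - <<'E'
from h import *
d=np.load("wrist0.npy"); m=arm.camera_model("wrist")
P=cloud(d,m,m["mount"])*1000
for v in range(235,420,15):
    print(v,[tuple(np.round(P[v,u]).astype(int)) if d[v,u]>0 and d[v,u]<.3 else None for u in (10,40,70,90,130,160,185,280,400,450,500,550)])
# scene view of gripper
im=cv2.imread("pics/scene0.png")[50:140,400:480]; cv2.imwrite("pics/grip.png",cv2.resize(im,None,fx=6,fy=6,interpolation=cv2.INTER_CUBIC))
sd=np.load("scene0.npy"); sm=arm.camera_model("scene"); s=arm.sense(); Q=(cloud(sd,sm)-s["position"])@s["orientation"]*1000
k=(sd>0)&(np.abs(Q[...,0])<120)&(np.abs(Q[...,1])<130)&(Q[...,2]>-200)&(Q[...,2]<40)
for z in range(-200,40,10):
    kk=k&(Q[...,2]>=z)&(Q[...,2]<z+10)
    if kk.sum(): print(z,kk.sum(),Q[kk].min(0)[:2],Q[kk].max(0)[:2])
E
```

```text
235 [None, None, None, None, None, None, None, None, None, None, None, None]
250 [None, None, None, None, None, None, (np.int64(9), np.int64(-49), np.int64(7)), None, None, None, None, None]
265 [None, None, None, None, None, (np.int64(9), np.int64(-56), np.int64(-12)), (np.int64(5), np.int64(-47), np.int64(-3)), None, (np.int64(9), np.int64(56), np.int64(-14)), None, None, None]
280 [None, None, None, None, None, (np.int64(9), np.int64(-50), np.int64(-29)), (np.int64(-3), np.int64(-47), np.int64(-3)), None, (np.int64(9), np.int64(51), np.int64(-29)), None, None, None]
295 [(np.int64(32), np.int64(-64), np.int64(-86)), (np.int64(33), np.int64(-56), np.int64(-88)), (np.int64(32), np.int64(-50), np.int64(-86)), None, (np.int64(9), np.int64(-57), np.int64(-41)), (np.int64(8), np.int64(-46), np.int64(-40)), None, None, (np.int64(8), np.int64(48), np.int64(-40)), None, (np.int64(33), np.int64(53), np.int64(-88)), (np.int64(33), np.int64(65), np.int64(-87))]
310 [(np.int64(33), np.int64(-58), np.int64(-94)), (np.int64(33), np.int64(-52), np.int64(-94)), (np.int64(31), np.int64(-47), np.int
[... 3971 characters left out ...]
186] [23.3671 23.4743]
-130 270 [-35.2567 -91.3786] [33.547  89.7853]
-120 104 [-36.5003 -93.0426] [34.7713 83.8973]
-110 85 [-35.4245 -89.7167] [34.2414 79.9633]
-100 120 [-33.5547 -87.9049] [32.3719 84.5435]
-90 74 [-33.6545 -86.7909] [32.4571 77.2542]
-80 7 [ -9.2121 -76.3044] [ 9.5305 56.1711]
-70 22 [-10.8188 -62.5851] [ 8.348  51.4061]
-60 22 [ -9.4445 -62.3239] [ 8.8046 56.5932]
-50 22 [-10.6788 -61.4979] [ 9.0666 57.2947]
-40 26 [-10.6977 -62.4541] [ 9.0249 60.1981]
-30 33 [-10.4344 -62.7308] [ 9.4321 61.7814]
-20 24 [-10.683  -61.1932] [ 7.4215 58.9577]
-10 28 [ -8.9172 -62.0104] [ 7.5836 53.5086]
0 27 [-12.3334 -63.4238] [ 8.092  60.5715]
10 22 [-10.6252 -52.4242] [ 6.8231 54.8105]
```

View pics/grip.png

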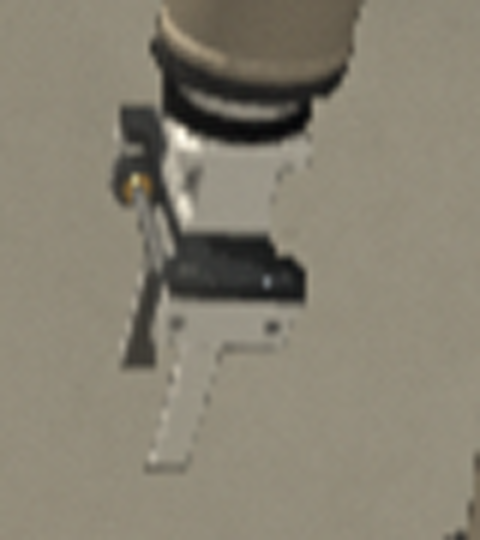

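```bash
python3 - <<'E'
from h import *
d=np.load("wrist0.npy"); m=arm.camera_model("wrist"); P=cloud(d,m,m["mount"])*1000
for v in range(282,300,2): print(v,[tuple(map(int,np.round(P[v,u]))) if 0<d[v,u]<.3 else None for u in (10,50,510,540)])
R=arm.sense()["orientation"]
w=[(0,0,.06),(.02,.03,.12),(.05,.075,.17),(.08,.13,.20),(.11,.18,.216)]
w+=[(.11+.074*k/11,.18+.575*k/11,.216) for k in range(1,12)]
print(np.round(np.array(w)@R*100,1).tolist())
E
```

```text
282 [None, None, None, None]
284 [None, None, None, None]
286 [None, None, None, None]
288 [(33, -67, -83), (33, -56, -84), (33, 57, -84), (33, 65, -84)]
290 [(33, -66, -84), (32, -56, -84), (33, 57, -85), (33, 64, -84)]
292 [(32, -65, -85), (33, -55, -86), (33, 56, -86), (33, 64, -85)]
294 [(33, -64, -86), (33, -55, -86), (33, 56, -87), (33, 63, -86)]
296 [(33, -63, -88), (33, -54, -87), (32, 56, -87), (32, 63, -87)]
298 [(33, -62, -89), (33, -53, -89), (33, 54, -89), (33, 62, -88)]
[[-0.0, -0.0, -6.0], [3.1, -1.9, -12.0], [7.7, -4.7, -17.0], [12.8, -8.4, -20.0], [17.6, -11.6, -21.6], [20.4, -16.1, -21.6], [23.3, -20.5, -21.6], [26.1, -25.0, -21.6], [28.9, -29.4, -21.6], [31.8, -33.9, -21.6], [34.6, -38.3, -21.6], [37.4, -42.8, -21.6], [40.2, -47.2, -21.6], [43.1, -51.7, -21.6], [45.9, -56.1, -21.5], [48.7, -60.5, -21.5]]
```

servo_tool(
  linear=[
    [0,0,-6],
    [3.1,-1.9,-12],
    [7.7,-4.7,-17],
    [12.8,-8.4,-20],
    [17.6,-11.6,-21.6],
    [20.4,-16.1,-21.6],
    [23.3,-20.5,-21.6],
    [26.1,-25,-21.6],
    [28.9,-29.4,-21.6],
    [31.8,-33.9,-21.6],
    [34.6,-38.3,-21.6],
    [37.4,-42.8,-21.6],
    [40.2,-47.2,-21.6],
    [43.1,-51.7,-21.6],
    [45.9,-56.1,-21.6],
    [48.7,-60.5,-21.6],
    [48.7,-60.5,-21.6],
    [48.7,-60.5,-21.6],
    [48.7,-60.5,-21.6],
  ],
  turn=[0,-1.6,-3.2,-4.9,-6.5,-8.1,-9.8,-11.4,-13,-14.6,-16.3,-17.9,-19.5,-21.1,-22.8,-24.4,-24.4,-24.4,-24.4],
  jaw=0,
)

```text
time_s: 2.52
position: [0.4707, 0.1424, 0.4405]
orientation: [[-0.989, 0.15, -0.001], [0.15, 0.989, 0.0], [0.001, 0.0, -1.0]]
force: [0.2, -0.3, 0.5]
grip_width: 0.0002
```

```bash
cat > look.py <<'E'
from h import *
from fit import frame
import sys
def wl(tag):
    s=arm.sense(); m=arm.camera_model("wrist"); T=np.eye(4); T[:3,:3]=s["orientation"]; T[:3,3]=s["position"]; T=T@m["mount"]
    p,d=arm.capture("wrist"); cv2.imwrite(f"pics/wrist{tag}.png",p[:,:,::-1]); np.save(f"wrist{tag}.npy",d); np.save(f"wristT{tag}.npy",T)
    return p[:,:,::-1],d,m,T,s
E
python3 - <<'E'
from look import *
im,d,m,T,s=wl(1)
p=np.load("stand.npy");R,A,up,nn,l=frame(p)
P=cloud(d,m,T)
from scipy.optimize import least_squares
k=(im.max(2)<50)&(d>0)&(P[...,2]>.06)&(P[...,0]>.44)&(P[...,2]<.36)
k=cv2.erode(k.astype(np.uint8),np.ones((5,5)))>0
W=P-A; r=np.hypot(W@up,W@l); z=W@nn
k&=(r>.1)&(r<.16)&(abs(z)<.035)
Q=P[k]; print(k.sum())
def res(p):
    R,A,up,nn,l=frame(p); q=Q-A; return np.hypot(np.hypot(q@up,q@l)-.130,q@nn)-.025
f=least_squares(res,p,loss="soft_l1",f_scale=.003); print(p,f.x,np.degrees(f.x[2]))
b=im.copy()
a=np.radians(np.arange(0,360,5))[:,None]
for rr,zz in((.155,0),(.1,.0225)):
    for u,v in proj(A+rr*(np.cos(a)*up+np.sin(a)*l)+zz*nn,m,T): cv2.circle(b,(round(u),round(v)),1,(0,255,0),-1)
for u,v in proj(np.array([A+.04*nn,A+.085*(np.cos(np.radians(94))*up+np.sin(np.radians(94))*l)]),m,T): cv2.circle(b,(round(u),round(v)),2,(0,0,255),-1)
cv2.imwrite("pics/w1chk.png",b)
for rr in np.arange(.085,.165,.005):
    kk=(d>0)&(abs(z)<.05)&(abs(r-rr)<.0025); print(int(rr*1000+.5),np.round(1000*np.percentile(z[kk],[50,90,97])))
E
```

```text
4375
[ 0.5695  0.13   -0.1437] [ 0.5692  0.1298 -0.1441] -8.255713618062465
85 [ 8.  9. 10.]
90 [ 7. 10. 10.]
95 [ 9. 11. 11.]
100 [ 7. 20. 21.]
105 [24. 25. 26.]
110 [23. 25. 25.]
115 [21. 22. 23.]
120 [23. 24. 25.]
125 [25. 26. 26.]
130 [25. 26. 26.]
135 [25. 25. 26.]
140 [23. 24. 24.]
145 [20. 22. 22.]
150 [16. 18. 19.]
155 [ 6. 11. 12.]Traceback (most recent call last):
  File "<stdin>", line 21, in <module>
    return _quantile_unchecked(
        a, q, axis, out, overwrite_input, method, keepdims, weights)
    return _ureduce(a,
                    func=_quantile_ureduce_func,
    ...<5 lines>...
                    overwrite_input=overwrite_input,
                    method=method)
    r = func(a, **kwargs)
    result = _quantile(arr,
                       quantiles=q,
    ...<2 lines>...
                       out=out,
                       weights=wgt)
    slices_having_nans = np.isnan(arr[-1, ...])
                                  ~~~^^^^^^^^^
IndexError: index -1 is out of bounds for axis 0 with size 0
```

View pics/w1chk.png

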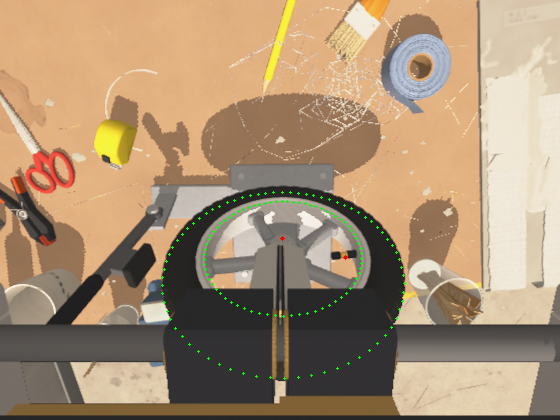

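```bash
cat > go.py <<'E'
from h import *; from fit import frame
p=np.array([.5692,.1298,-.1441]); np.save("stand.npy",p)
R,A,up,nn,l=frame(p)
def tgt(u,w,lc,lift=0):
    # TCP for tip back-edge at (u,w), centre at lc
    return A+u*up+w*nn+lc*l-R[:,0]*.008+np.array([0,0,.019+lift])
def rel(*ts):
    s=arm.sense(); 
    c=s["position"]; q=c+R[:,0]*.008-[0,0,.019]-A
    print("t",s["time_s"],"now u,w,l (mm)",np.round(1000*np.array([q@up,q@nn,q@l]),1),"F stand",s["force"]@R,"w")
    for t in ts: print(np.round((tgt(*t)-c)@s["orientation"]*100,2))
    print("yaw err deg",np.degrees(np.arctan2(l@s["orientation"][:,0],l@s["orientation"][:,1])))
if __name__=="__main__":
    rel((.041,.004,.02,.2),(.041,.004,.02,.08),(.041,.004,.02,0))
E
python3 go.py
```

```text
t 2.575 now u,w,l (mm) [180.3 184.8  -1.6] F stand [-0.4583  1.047  -0.0701] w
[-10.49   2.22   0.27]
[-10.49   2.22  12.27]
[-10.5    2.22  20.27]
yaw err deg 0.3480828573021947
```

servo_tool(
  linear=[
    [-5,1.1,0],
    [-10.5,2.2,0],
    [-10.5,2.2,0],
    [-10.5,2.2,5],
    [-10.5,2.2,10],
    [-10.5,2.2,14],
    [-10.5,2.2,17],
    [-10.5,2.2,17],
    [-10.5,2.2,17],
  ],
  turn=[0,0,0,0,0,0,0,0,0],
)

```text
time_s: 3.7
position: [0.5781, 0.1485, 0.2722]
orientation: [[-0.989, 0.15, 0.001], [0.15, 0.989, 0.001], [-0.001, 0.001, -1.0]]
force: [-0.3, 0.6, 0.5]
grip_width: 0.0001
```

```bash
cat > sc.py <<'E'
import sys
from h import *
p,d=arm.capture("scene"); n=sys.argv[1]
im=p[:,:,::-1]; cv2.imwrite(f"pics/scene{n}.png",im); np.save(f"scene{n}.npy",d)
cv2.imwrite(f"pics/scene{n}z.png",cv2.resize(im[120:320,170:330],None,fx=3,fy=3,interpolation=cv2.INTER_CUBIC))
E
python3 sc.py 1; python3 - <<'E'
from go import *
rel((.041,.004,.02))
E
```

```text
t 3.75 now u,w,l (mm) [72.5 18.1 20. ] F stand [ 1.1631 -0.2184  0.9491] w
[ 0.06 -0.01  3.45]
yaw err deg 0.3710113067326161
```

View pics/scene1z.png

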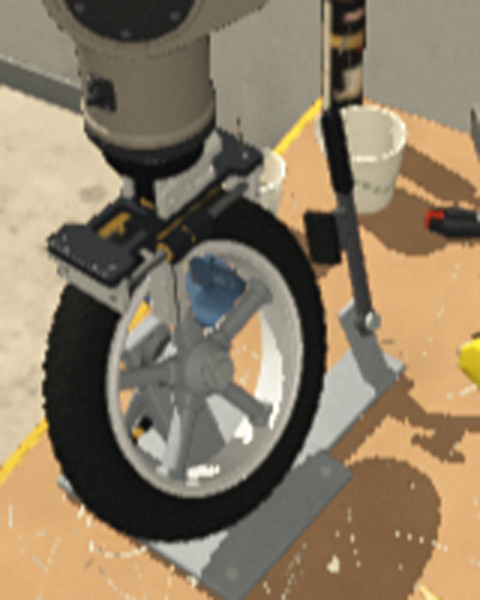

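servo_tool(
  linear=[
    [0,0,1.2],
    [0,0,2.4],
    [0,0,3.4],
    [0,0,3.4],
  ],
  turn=[0,0,0,0],
)

```text
time_s: 4.25
position: [0.5778, 0.1486, 0.2372]
orientation: [[-0.989, 0.15, 0.0], [0.15, 0.989, 0.001], [-0.0, 0.001, -1.0]]
force: [0.1, 0.0, -0.3]
grip_width: 0.0005
```

```bash
python3 sc.py 2; python3 - <<'E'
from go import *
rel((.041,.004,0),(.041,.004,-.042))
E
```

```text
t 4.3 now u,w,l (mm) [41.2  3.6 20. ] F stand [-0.068   0.6104  0.2057] w
[ 0.03 -2.    0.  ]
[ 0.01 -6.2  -0.  ]
yaw err deg 0.36304594602679224
```

View pics/scene2z.png

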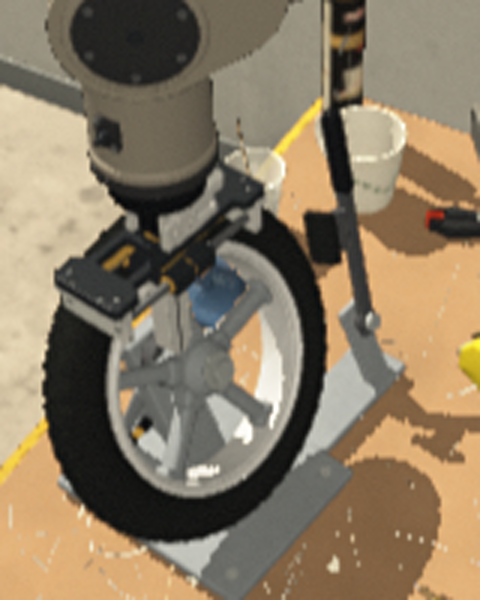

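servo_tool(
  linear=[
    [0,-0.6,0],
    [0,-1.2,0],
    [0,-1.8,0],
    [0,-2.4,0],
    [0,-3,0],
    [0,-3,0],
  ],
  turn=[0,0,0,0,0,0],
)

```text
time_s: 5.05
position: [0.5737, 0.1183, 0.2381]
orientation: [[-0.989, 0.151, 0.001], [0.151, 0.989, 0.0], [-0.001, 0.001, -1.0]]
force: [-0.4, -0.7, 0.2]
grip_width: 0.0001
```

```bash
cat > ang.py <<'E'
# valve and spoke angles from scene view: brass/dark pixels by ray onto middle plane, plus depth
from go import *
import sys
from scipy.ndimage import label
def ang(n,tag,T=None,m=None):
    m=m or arm.camera_model(n); im=cv2.imread(f"pics/{n}{tag}.png"); d=np.load(f"{n}{tag}.npy"); P=cloud(d,m,T)
    W=P-A; z=W@nn; r=np.hypot(W@up,W@l); th=np.degrees(np.arctan2(W@l,W@up))
    hsv=cv2.cvtColor(im,cv2.COLOR_BGR2HSV).astype(int)
    br=(hsv[...,0]>12)&(hsv[...,0]<28)&(hsv[...,1]>130)&(r>.06)&(r<.1)&(abs(z)<.012)&(d>0)
    print(n,"brass",br.sum(), "depth th",np.median(th[br]) if br.sum() else None, "r",np.median(r[br])*1000 if br.sum() else None)
    if br.sum():
        o,q=ray(np.argwhere(br)[:,::-1].mean(0),m,T); X=o+q[0]*((A-o)@nn)/(q[0]@nn)-A
        print("  ray th",np.degrees(np.arctan2(X@l,X@up)),"px",np.argwhere(br)[:,::-1].mean(0))
    k=(d>0)&(z<.012)&(z>.005)&(r>.05)&(r<.09)
    h=np.histogram(th[k],bins=72,range=(-180,180))[0]; print("  ",[(int(-177.5+5*i),int(c)) for i,c in enumerate(h) if c>5])
    # circular mean mod 72
    c=np.angle(np.mean(np.exp(1j*np.radians(th[k]*5))))/5; print("  spoke phase mod72",np.degrees(c))
if __name__=="__main__": ang("scene",sys.argv[1])
E
python3 sc.py 3; python3 ang.py 0; python3 ang.py 3;python3 - <<'E'
from go import *
rel((.041,.004,-.042))
E
```

```text
scene brass 10 depth th 94.23461869841665 r 81.81870027235327
  ray th 96.09808279049338 px [215.5 263.5]
   [(-157, 22), (-152, 22), (-147, 6), (-82, 25), (-77, 26), (-72, 9), (-17, 11), (-12, 21), (-7, 33), (-2, 7), (52, 15), (57, 32), (62, 21), (122, 8), (127, 32), (132, 22), (137, 11)]
  spoke phase mod72 -11.370923002995037
scene brass 11 depth th 71.44898148852944 r 80.52857974195192
  ray th 68.75994783811187 px [211.7273 250.5455]
   [(-177, 21), (-172, 12), (-107, 15), (-102, 20), (-97, 16), (32, 27), (37, 24), (42, 14), (72, 7), (102, 28), (107, 27), (112, 15), (172, 7), (177, 21)]
  spoke phase mod72 -35.311246345169145
t 5.1 now u,w,l (mm) [ 41.4   3.7 -10.6] F stand [-0.3207 -0.6942 -0.2777] w
[ 0.02 -3.14  0.02]
yaw err deg 0.4106579973991258
```

View pics/scene3z.png

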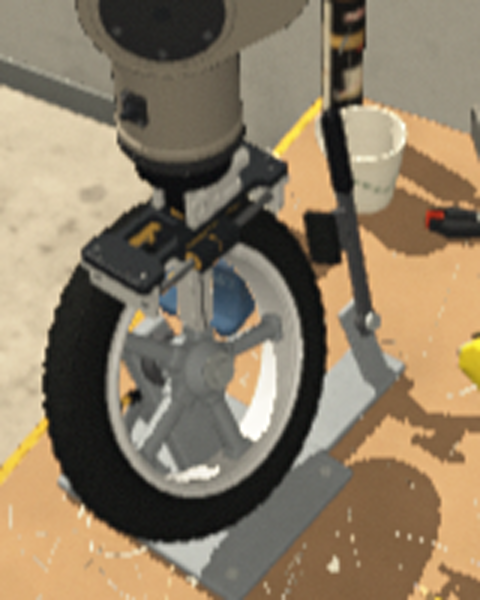

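servo_tool(
  linear=[
    [0,-0.6,0],
    [0,-1.2,0],
    [0,-1.8,0],
    [0,-2.4,0],
    [0,-3,0],
    [0,-3.2,0],
    [0,-3.2,0],
  ],
  turn=[0,0,0,0,0,0,0],
)

```text
time_s: 5.98
position: [0.5689, 0.0863, 0.2381]
orientation: [[-0.989, 0.151, 0.001], [0.151, 0.989, -0.0], [-0.001, 0.0, -1.0]]
force: [-0.1, 0.4, 2.5]
grip_width: 0.0003
```

```bash
python3 sc.py 4; python3 ang.py 4;python3 - <<'E'
from go import *
rel((.041,.004,-.042),(.041,.004,.034))
E
```

```text
scene brass 9 depth th 49.90674747289871 r 79.35492874683051
  ray th 49.829561799017775 px [211.7778 240.5556]
   [(-132, 15), (-127, 21), (-122, 20), (7, 11), (12, 24), (17, 25), (47, 10), (77, 16), (82, 30), (87, 22), (152, 31), (157, 22), (162, 14)]
  spoke phase mod72 13.837346388411685
t 6.025 now u,w,l (mm) [ 41.3   3.8 -43. ] F stand [0.1075 0.2278 2.5011] w
[0.03 0.1  0.02]
[0.09 7.7  0.02]
yaw err deg 0.43103446842463206
```

View pics/scene4z.png

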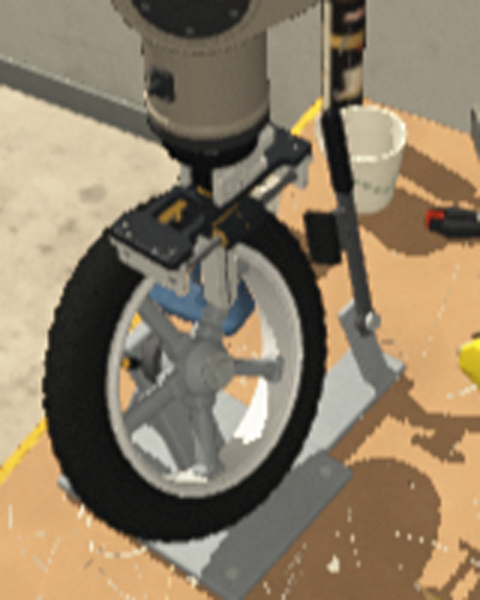

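servo_tool(
  linear=[
    [0,0.1,-1.8],
    [0,0.1,-3.5],
    [0,0.1,-3.5],
    [0,2.5,-3.5],
    [0,5,-3.5],
    [0.1,7.8,-3.5],
    [0.1,7.8,-3.5],
    [0.1,7.8,-3.5],
  ],
  turn=[0,0,0,0,0,0,0,0],
)

```text
time_s: 7.02
position: [0.5796, 0.1629, 0.2727]
orientation: [[-0.988, 0.151, 0.001], [0.151, 0.988, -0.001], [-0.001, -0.001, -1.0]]
force: [0.3, 0.1, -0.2]
grip_width: 0.0004
```

```bash
python3 sc.py 5; python3 ang.py 5;python3 - <<'E'
from go import *
rel((.041,.004,.035))
E
```

```text
scene brass 9 depth th 49.98237003069503 r 80.36689053161047
  ray th 49.829561799017775 px [211.7778 240.5556]
   [(-132, 16), (-127, 24), (-122, 19), (-57, 25), (-52, 30), (47, 8), (77, 19), (82, 35), (87, 19), (152, 24), (157, 24), (162, 13)]
  spoke phase mod72 14.233652382463006
t 7.075 now u,w,l (mm) [72.7 18.8 34. ] F stand [ 1.4622 -0.8642  0.1436] w
[0.  0.1 3.5]
yaw err deg 0.4802643815534382
```

View pics/scene5z.png

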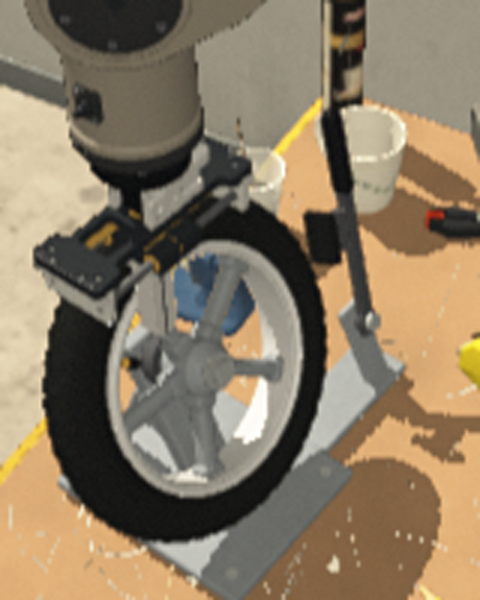

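servo_tool(
  linear=[
    [0,0.1,0.8],
    [0,0.1,1.6],
    [0,0.1,2.3],
    [0,0.1,3],
    [0,0.1,3.5],
    [0,0.1,3.5],
  ],
  turn=[0,0,0,0,0,0],
)

```text
time_s: 7.82
position: [0.5797, 0.1637, 0.2374]
orientation: [[-0.988, 0.152, 0.0], [0.152, 0.988, -0.001], [-0.001, -0.001, -1.0]]
force: [0.0, -0.7, -0.1]
grip_width: 0.0004
```

```bash
python3 sc.py 6; python3 ang.py 6;python3 - <<'E'
from go import *
rel((.041,.004,-.008))
E
```

```text
scene brass 9 depth th 50.01980194019451 r 79.85047994886096
  ray th 49.829561799017775 px [211.7778 240.5556]
   [(-132, 15), (-127, 25), (-122, 19), (-62, 6), (-57, 18), (-52, 29), (-47, 7), (77, 20), (82, 28), (87, 23), (152, 28), (157, 22), (162, 11)]
  spoke phase mod72 14.31589848123153
t 7.875 now u,w,l (mm) [40.9  4.  35. ] F stand [-0.1075  1.4334 -1.2952] w
[-0.04 -4.3  -0.01]
yaw err deg 0.47247132785256907
```

View pics/scene6z.png

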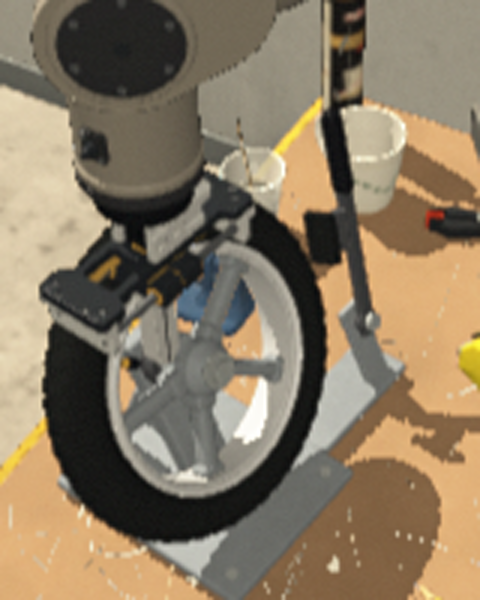

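servo_tool(
  linear=[
    [0,-0.6,0],
    [0,-1.2,0],
    [0,-1.8,0],
    [0,-2.4,0],
    [0,-3,0],
    [0,-3.5,0],
    [0,-3.8,0],
    [0,-3.8,0],
  ],
  turn=[0,0,0,0,0,0,0,0],
)

```text
time_s: 8.88
position: [0.5738, 0.1255, 0.2374]
orientation: [[-0.988, 0.152, -0.0], [0.152, 0.988, -0.001], [-0.0, -0.001, -1.0]]
force: [-0.7, 1.4, 0.3]
grip_width: 0.0007
```

```bash
python3 sc.py 7; python3 ang.py 7;python3 - <<'E'
from look import *; from go import *; import ang
im,d,m,T,s=wl(7); ang.ang("wrist",7,T,m)
rel((.041,.004,-.008))
E
```

```text
scene brass 0 depth th None r None
   [(-177, 16), (-172, 26), (-167, 17), (-102, 13), (-97, 26), (-92, 21), (7, 7), (37, 22), (42, 27), (47, 17), (107, 20), (112, 32), (117, 17)]
  spoke phase mod72 -28.72987194998531
wrist brass 0 depth th None r None
   [(-177, 77), (-172, 171), (-167, 159), (-162, 10), (-107, 23), (-102, 237), (-97, 457), (-92, 181), (-32, 140), (-27, 150), (-22, 72), (37, 464), (42, 765), (47, 439), (52, 18), (107, 87), (112, 385), (117, 231), (122, 42)]
  spoke phase mod72 -28.50691812457828
t 8.975 now u,w,l (mm) [40.5  4.3 -3.4] F stand [-0.9263 -0.1022 -0.7079] w
[-0.05 -0.46 -0.03]
yaw err deg 0.49162503579038375
```

View pics/scene7z.png

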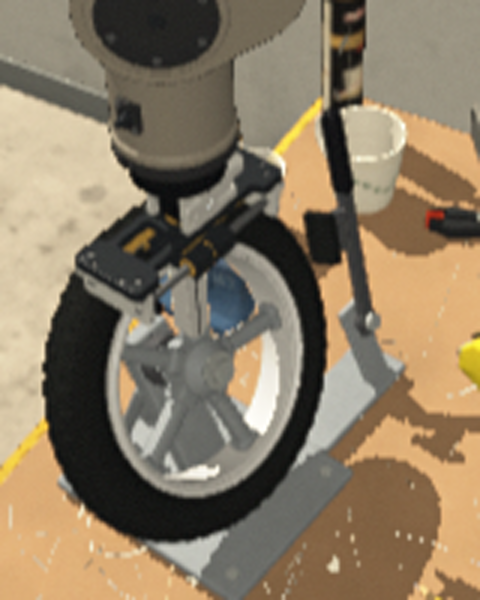

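View pics/wrist7.png

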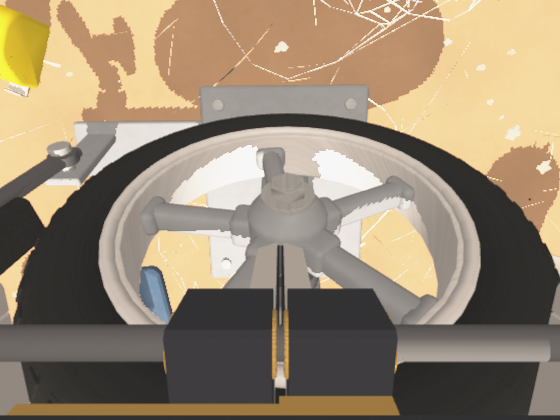

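servo_tool(
  linear=[
    [0,-0.2,0],
    [0,-0.4,0],
    [0,-0.6,0],
    [0,-0.6,0],
    [0,-0.6,0],
  ],
  turn=[0,0,0,0,0],
)

```text
time_s: 9.6
position: [0.5729, 0.1195, 0.2375]
orientation: [[-0.988, 0.152, 0.0], [0.152, 0.988, -0.002], [-0.0, -0.002, -1.0]]
force: [-0.7, 0.9, 0.4]
grip_width: 0.0003
```

```bash
cat > wa.py <<'E'
import sys
from look import *; from go import *; import ang
im,d,m,T,s=wl(sys.argv[1]); ang.ang("wrist",sys.argv[1],T,m)
rel()
E
python3 wa.py 8
```

```text
wrist brass 9 depth th 44.02796276096935 r 92.23028309768796
  ray th 48.32623051709398 px [427. 305.]
   [(-177, 170), (-172, 124), (-112, 35), (-107, 249), (-102, 438), (-97, 126), (-37, 177), (-32, 196), (-27, 56), (32, 513), (37, 791), (42, 381), (47, 9), (102, 138), (107, 397), (112, 231), (117, 25), (177, 95)]
  spoke phase mod72 -34.07024425018853
t 9.65 now u,w,l (mm) [40.4  4.3 -9.6] F stand [-0.6153  2.4275 -0.4968] w
yaw err deg 0.498963852014284
```

servo_tool(
  linear=[
    [0,-0.1,0],
    [0,-0.2,0],
    [0,-0.2,0],
  ],
  turn=[0,0,0],
)

```text
time_s: 10.02
position: [0.5726, 0.1175, 0.2375]
orientation: [[-0.988, 0.152, 0.0], [0.152, 0.988, -0.002], [-0.0, -0.002, -1.0]]
force: [-0.8, 3.3, -0.2]
grip_width: 0.0007
```

```bash
python3 wa.py 9
```

```text
wrist brass 2 depth th 41.02739896966776 r 87.07322536442686
  ray th 45.182282306521245 px [417.5 305. ]
   [(-177, 173), (-172, 58), (-112, 88), (-107, 290), (-102, 429), (-97, 12), (-42, 55), (-37, 224), (-32, 178), (-27, 9), (27, 58), (32, 736), (37, 689), (42, 196), (102, 314), (107, 332), (112, 157), (172, 7), (177, 141)]
  spoke phase mod72 -35.783271197397546
t 10.075 now u,w,l (mm) [ 40.5   4.3 -11.7] F stand [-0.8839  3.8659  1.1701] w
yaw err deg 0.5040464780377305
```

servo_tool(
  linear=[
    [0,0.2,0],
    [0,0.2,-3],
    [0,0.2,-8],
    [0,0.2,-13],
    [0,0.2,-18],
    [4,0.6,-20],
    [9,1,-20],
    [11,1.2,-20],
    [11,1.2,-20],
    [11,1.2,-20],
  ],
  turn=[0,0,0,0,0,0,0,0,0,0],
)

```text
time_s: 11.32
position: [0.4667, 0.1457, 0.4373]
orientation: [[-0.988, 0.153, -0.0], [0.153, 0.988, -0.002], [-0.0, -0.002, -1.0]]
force: [0.5, 1.0, 0.4]
grip_width: 0.0004
```

```bash
python3 wa.py 10; python3 sc.py 10; python3 ang.py 10; python3 - <<'E'
from go import *
p,d=arm.capture("top"); im=p[:,:,::-1]; cv2.imwrite("pics/top10.png",im); np.save("top10.npy",d)
import ang; ang.ang("top",10)
E
```

```text
wrist brass 1 depth th -0.9355324861373432 r 82.91215603915879
  ray th -0.9799012857589846 px [280. 317.]
   [(-177, 73), (-172, 29), (-112, 34), (-107, 98), (-102, 114), (-97, 7), (42, 15), (102, 86), (107, 103), (112, 57), (172, 14), (177, 68)]
  spoke phase mod72 -35.13060614664881
t 11.375 now u,w,l (mm) [175.3 187.4   1.1] F stand [ 0.2349  0.3021 -0.4121] w
yaw err deg 0.56360977239569
scene brass 13 depth th 1.1097139157926446 r 82.11022365077974
  ray th 2.265208673728338 px [221.9231 217.8462]
   [(-177, 19), (-172, 10), (-107, 19), (-102, 24), (-97, 12), (-37, 24), (-32, 29), (-27, 17), (2, 6), (27, 6), (32, 27), (37, 29), (42, 10), (97, 6), (102, 34), (107, 28), (112, 8), (172, 7), (177, 23)]
  spoke phase mod72 -35.36772127740091
top brass 0 depth th None r None
   [(-177, 7), (-107, 7), (-102, 6), (-32, 6), (32, 11), (37, 12), (177, 8)]
  spoke phase mod72 -34.69670073414061
```

View pics/wrist10.png

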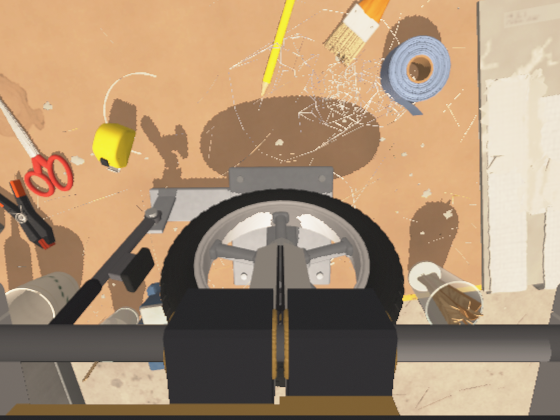

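View pics/scene10z.png

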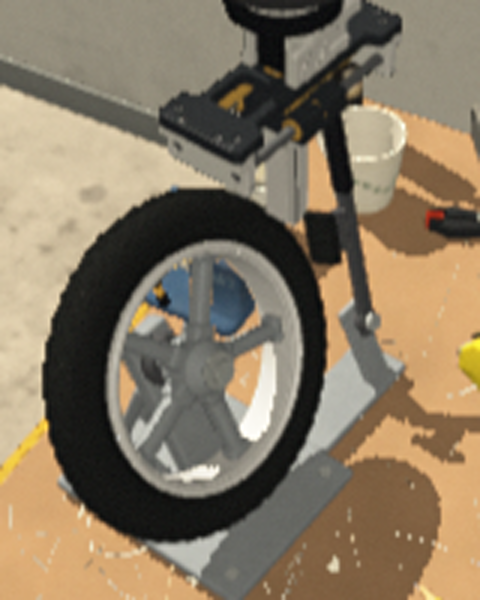

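```bash
cat > brk.py <<'E'
from go import *
import sys
B=np.array([p[0],p[1],0])+R@[-.042,-.2,.089]
def brk(n,tag,T=None):
    m=arm.camera_model(n); im=cv2.imread(f"pics/{n}{tag}.png"); d=np.load(f"{n}{tag}.npy"); P=cloud(d,m,T)
    W=P-B; z=W@nn; r=np.hypot(W@up,W@l); th=np.degrees(np.arctan2(-(W@l),W@up))
    k=(d>0)&(abs(z)<.02)&(r>.145)&(r<.205)&(abs(th)<40)&(im.max(2)<60)
    if k.sum()<5: print("none",k.sum()); return
    a=np.median(th[k]); print(n,k.sum(),"handle out-angle",a,np.percentile(th[k],[5,95]),"w med/p90",np.percentile(z[k],[10,50,90]),"rmax")
    k2=(d>0)&(abs(z)<.015)&(r>.03)&(r<.12)&(th>a-6)&(th<a+6); print("  lever",k2.sum(),np.median(th[k2]) if k2.any() else None)
    H=B+.175*(np.cos(np.radians(a))*up-np.sin(np.radians(a))*l); print("  handle",H,"travel mm",175*np.sin(np.radians(a)))
if __name__=="__main__":
    print("pivot",B)
    brk("scene",0); brk("top",0); brk("scene",10); brk("top",10); brk("wrist",10,np.load("wristT10.npy"))
E
python3 brk.py
```

```text
pivot [ 0.4989 -0.0621  0.089 ]
scene 153 handle out-angle 12.53384140628397 [-32.2115  15.5663] w med/p90 [0.0012 0.0088 0.0184] rmax
  lever 111 12.601818967788097
  handle [ 0.5649 -0.11    0.2438] travel mm 37.97783841142298
top 213 handle out-angle -20.911737887876953 [-32.2419  15.5219] w med/p90 [-0.0008  0.0085  0.0184] rmax
  lever 7 -24.61516683749442
  handle [ 0.5763 -0.0102  0.2372] travel mm -62.462641051352634
scene 142 handle out-angle 12.527711050806204 [-32.2434  15.3427] w med/p90 [0.0009 0.0097 0.0151] rmax
  lever 114 11.869853496606453
  handle [ 0.5649 -0.11    0.2438] travel mm 37.95956032169202
top 207 handle out-angle -20.76529996599135 [-32.6258  15.2916] w med/p90 [-0.0005  0.0089  0.0184] rmax
  lever 6 -23.26461006453313
  handle [ 0.5763 -0.0106  0.2373] travel mm -62.04462932321195
wrist 1138 handle out-angle 11.787795151153492 [-33.5636  15.263 ] w med/p90 [0.0018 0.01   0.0187] rmax
  lever 578 11.718268301875785
  handle [ 0.5654 -0.1079  0.2443] travel mm 35.75031844398821
```

servo_tool(
  linear=[
    [0,-5,0],
    [-2,-10,0],
    [-5,-15,0],
    [-8,-20,0],
    [-11,-24,0],
    [-13.6,-27.3,0],
    [-13.6,-27.3,0],
    [-13.6,-27.3,0],
  ],
  turn=[0,0,0,0,0,0,0,0],
)

```text
time_s: 12.48
position: [0.5594, -0.1442, 0.4366]
orientation: [[-0.988, 0.153, -0.002], [0.153, 0.988, -0.0], [0.002, -0.001, -1.0]]
force: [-0.3, 0.2, 1.4]
grip_width: 0.0004
```

```bash
sed -i 's/(abs(th)<40)/(th>-3)\&(th<25)/' brk.py; python3 wa.py 11; python3 - <<'E'
from brk import *
brk("scene",10); brk("wrist",10,np.load("wristT10.npy")); brk("wrist",11,np.load("wristT11.npy"))
s=arm.sense(); H=B+.175*(np.cos(np.radians(12.3))*up-np.sin(np.radians(12.3))*l)
for t in (H-.035*l, B+.175*up-.023*l): 
    t=t.copy(); t[2]=.244; print((t-s["position"])@s["orientation"]*100)
E
```

```text
wrist brass 0 depth th None r None
   [(-177, 67), (-172, 66), (-112, 10), (-107, 73), (-102, 149), (-97, 11), (-42, 31), (-37, 70), (-32, 68), (-27, 15), (-2, 12), (2, 12), (27, 30), (32, 39), (37, 13), (102, 65), (107, 67), (112, 43), (177, 36)]
  spoke phase mod72 -34.78255385716242
t 12.525 now u,w,l (mm) [ 231.5   66.7 -272.1] F stand [-0.3797 -0.37   -0.3037] w
yaw err deg 0.4873449684472212
scene 128 handle out-angle 12.730027453311308 [11.0021 15.4284] w med/p90 [0.0009 0.0089 0.0124] rmax
  lever 114 12.701470620108362
  handle [ 0.5648 -0.1106  0.2437] travel mm 38.56255029532648
wrist 798 handle out-angle 12.581562654444793 [11.0246 15.4894] w med/p90 [0.0006 0.0084 0.011 ] rmax
  lever 562 12.516305497142946
  handle [ 0.5649 -0.1102  0.2438] travel mm 38.12010781685987
wrist 593 handle out-angle 13.87801689944726 [11.5219 16.7315] w med/p90 [0.0051 0.0097 0.011 ] rmax
  lever 441 13.517672492968016
  handle [ 0.5639 -0.1139  0.243 ] travel mm 41.97472698069854
[-0.1128  0.0047 19.3043]
[-0.2407  4.934  19.2993]
```

View pics/wrist11.png

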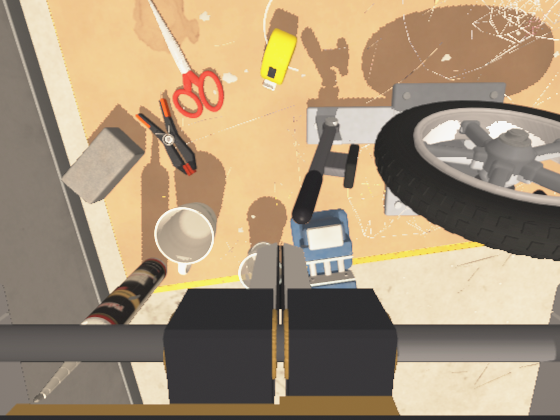

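servo_tool(
  linear=[
    [-0.1,-1,3],
    [-0.1,-1,8],
    [-0.1,-1,13],
    [-0.1,-1,17],
    [-0.1,-1,19.3],
    [-0.1,-1,19.3],
  ],
  turn=[0,0,0,0,0,0],
)

```text
time_s: 13.28
position: [0.5576, -0.1529, 0.2431]
orientation: [[-0.989, 0.151, -0.004], [0.151, 0.989, -0.0], [0.004, -0.001, -1.0]]
force: [0.6, -0.2, -0.0]
grip_width: 0.0006
```

```bash
cat > sb.py <<'E'
import sys
from brk import *
n=sys.argv[1]
q,d=arm.capture("scene"); im=q[:,:,::-1]; cv2.imwrite(f"pics/scene{n}.png",im); np.save(f"scene{n}.npy",d)
cv2.imwrite(f"pics/scene{n}z.png",cv2.resize(im[120:320,170:350],None,fx=3,fy=3,interpolation=cv2.INTER_CUBIC))
brk("scene",n); import ang; ang.ang("scene",n); rel()
E
python3 sb.py 12
```

```text
scene 131 handle out-angle 12.705273083739158 [10.9209 15.3091] w med/p90 [0.001  0.0081 0.0129] rmax
  lever 114 12.546279149286429
  handle [ 0.5648 -0.1105  0.2437] travel mm 38.488797282832046
scene brass 12 depth th 1.7403379700973303 r 81.88454726764938
  ray th -0.10962968581857208 px [222.6667 216.8333]
   [(-177, 23), (-172, 6), (-107, 22), (-102, 24), (-97, 7), (-37, 19), (-32, 28), (-27, 21), (2, 8), (27, 8), (32, 25), (37, 30), (42, 9), (102, 29), (107, 26), (112, 6), (172, 9), (177, 25)]
  spoke phase mod72 -35.43301302643125
t 13.325 now u,w,l (mm) [  57.3  -15.1 -281.6] F stand [0.8078 0.3734 0.5212] w
yaw err deg 0.42499383333888213
```

View pics/scene12z.png

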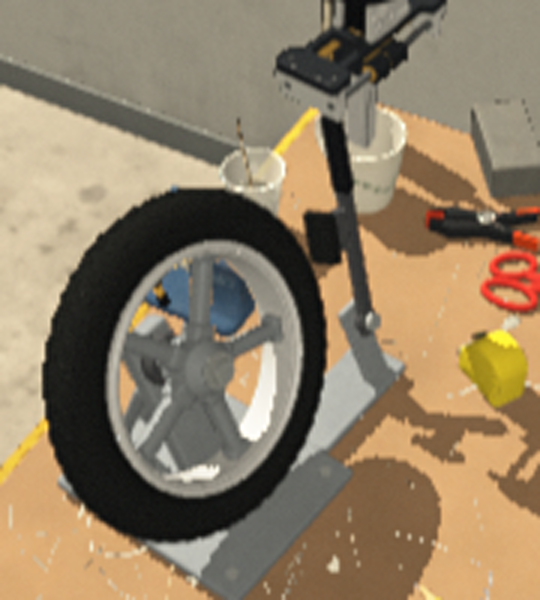

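servo_tool(
  linear=[
    [0,0.7,0],
    [0,1.4,0],
    [0,2.1,0],
    [0,2.8,0],
    [0,3.4,0],
    [0,4,0],
    [0,4.6,0],
    [0,5.2,0],
    [0,5.2,0],
  ],
  turn=[0,0,0,0,0,0,0,0,0],
)

```text
time_s: 14.45
position: [0.5663, -0.1009, 0.2444]
orientation: [[-0.989, 0.15, -0.002], [0.15, 0.989, -0.0], [0.002, -0.0, -1.0]]
force: [-0.4, -0.1, 0.5]
grip_width: 0.0004
```

```bash
python3 sb.py 13
```

```text
scene 112 handle out-angle 0.24689709574911603 [-1.3749  3.0607] w med/p90 [0.002  0.0082 0.0126] rmax
  lever 124 0.12640463675856764
  handle [ 0.572  -0.0735  0.2476] travel mm 0.7541019322108287
scene brass 12 depth th 1.641420039602163 r 82.52820785085575
  ray th -0.10962968581857208 px [222.6667 216.8333]
   [(-177, 24), (-172, 8), (-107, 24), (-102, 18), (-97, 12), (-37, 13), (-32, 35), (-27, 18), (32, 24), (37, 26), (42, 9), (97, 7), (102, 30), (107, 25), (112, 10), (172, 8), (177, 28)]
  spoke phase mod72 -35.38147081187505
t 14.5 now u,w,l (mm) [  57.2  -15.4 -229. ] F stand [-0.0165  0.6765  0.0489] w
yaw err deg 0.38415966944146823
```

View pics/scene13z.png

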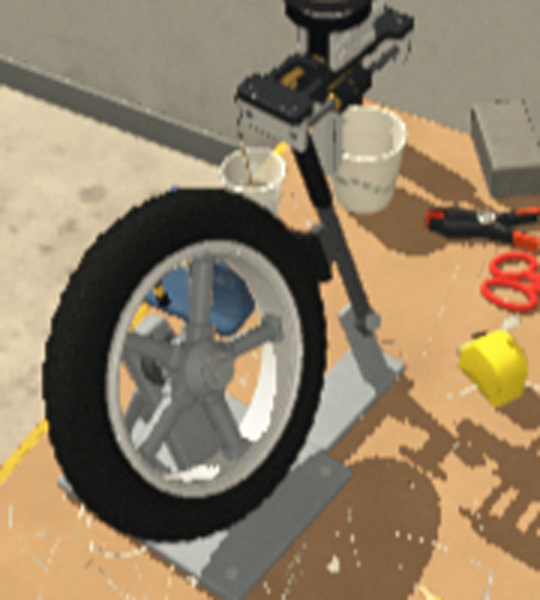

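servo_tool(
  linear=[
    [0,0.15,0],
    [0,0.3,0],
    [0,0.3,0],
  ],
  turn=[0,0,0],
)

```text
time_s: 14.88
position: [0.5666, -0.0982, 0.2443]
orientation: [[-0.989, 0.15, -0.002], [0.15, 0.989, -0.0], [0.002, -0.0, -1.0]]
force: [0.6, -2.1, 0.4]
grip_width: 0.0007
```

servo_tool(
  linear=[
    [0,0.1,0],
    [0,0.2,0],
    [0,0.2,0],
  ],
  turn=[0,0,0],
)

```text
time_s: 15.25
position: [0.567, -0.0962, 0.2444]
orientation: [[-0.989, 0.15, -0.002], [0.15, 0.989, -0.0], [0.002, -0.0, -1.0]]
force: [-0.0, -0.9, 0.2]
grip_width: 0.0004
```

servo_tool(
  linear=[
    [0,0.1,0],
    [0,0.2,0],
    [0,0.2,0],
  ],
  turn=[0,0,0],
)

```text
time_s: 15.62
position: [0.5673, -0.0941, 0.2444]
orientation: [[-0.989, 0.15, -0.002], [0.15, 0.989, -0.0], [0.002, -0.0, -1.0]]
force: [0.4, -1.1, 2.0]
grip_width: 0.0008
```

```bash
python3 sb.py 14; python3 wa.py 14
```

```text
scene 102 handle out-angle -1.472448347915251 [-2.8734  1.1615] w med/p90 [0.0031 0.0096 0.0128] rmax
  lever 118 -1.941824057270903
  handle [ 0.5727 -0.0683  0.2476] travel mm -4.4968425316138205
scene brass 13 depth th 1.5943756162254157 r 83.429563622211
  ray th 2.265208673728338 px [221.9231 217.8462]
   [(-177, 19), (-172, 10), (-107, 23), (-102, 21), (-97, 8), (-37, 23), (-32, 27), (-27, 20), (2, 7), (27, 6), (32, 23), (37, 31), (42, 10), (97, 10), (102, 24), (107, 24), (112, 14), (172, 9), (177, 25)]
  spoke phase mod72 -35.418248635692294
t 15.675 now u,w,l (mm) [  57.3  -15.5 -221.8] F stand [ 0.2944 -1.4441  1.2424] w
yaw err deg 0.37291950247306443
wrist brass 0 depth th None r None
   [(-177, 186), (-172, 195), (-112, 35), (-107, 250), (-102, 471), (-97, 36), (177, 50)]
  spoke phase mod72 -32.14093824630608
t 15.725 now u,w,l (mm) [  57.3  -15.5 -221.8] F stand [ 0.6277 -0.3941  0.7405] w
yaw err deg 0.3718137751052318
```

View pics/wrist14.png

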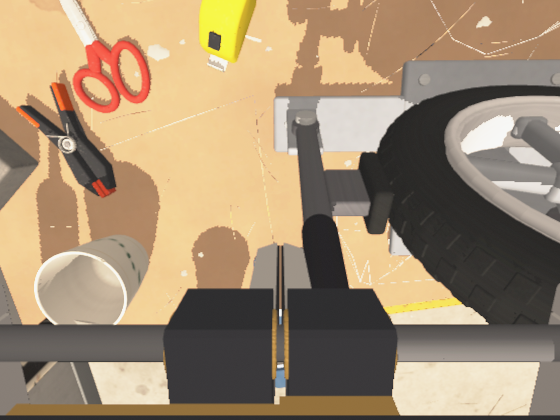

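servo_tool(
  linear=[
    [0,0.1,0],
    [0,0.2,0],
    [0,0.2,0],
  ],
  turn=[0,0,0],
)

```text
time_s: 16.1
position: [0.5674, -0.0934, 0.2444]
orientation: [[-0.989, 0.151, -0.002], [0.151, 0.989, -0.001], [0.002, -0.002, -1.0]]
force: [-1.5, -6.9, 2.1]
grip_width: 0.0003
```

servo_tool(
  linear=[
    [0,0.1,0],
    [0,0.2,0],
    [0,0.2,0],
    [0,0.2,0],
  ],
  turn=[0,0,0,0],
)

```text
time_s: 16.6
position: [0.5674, -0.0932, 0.2444]
orientation: [[-0.988, 0.153, -0.003], [0.153, 0.988, -0.003], [0.002, -0.004, -1.0]]
force: [-1.3, -11.3, 3.6]
grip_width: 0.0004
```

servo_tool(
  linear=[
    [0,0.15,0],
    [0,0.3,0],
    [0,0.3,0],
    [0,0.3,0],
  ],
  turn=[0,0,0,0],
)

```text
time_s: 17.1
position: [0.5674, -0.0931, 0.2444]
orientation: [[-0.988, 0.155, -0.003], [0.155, 0.988, -0.006], [0.002, -0.007, -1.0]]
force: [-3.3, -15.3, 4.1]
grip_width: 0.0004
```

```bash
python3 sb.py 15; python3 -c "
from workcell import arm
s=arm.sense(); print(s['force'],s['position'])"
```

```text
scene 88 handle out-angle -1.4487933178243635 [-2.8794  0.7224] w med/p90 [0.0043 0.0102 0.0135] rmax
  lever 117 -1.772504293585054
  handle [ 0.5727 -0.0683  0.2476] travel mm -4.424615829686188
scene brass 11 depth th 1.8660305250111557 r 82.72406470231635
  ray th -0.33166664722534267 px [222.8182 216.9091]
   [(-177, 18), (-172, 8), (-107, 21), (-102, 28), (-97, 8), (-37, 21), (-32, 30), (-27, 19), (2, 9), (27, 7), (32, 27), (37, 28), (42, 11), (102, 27), (107, 23), (112, 11), (177, 26)]
  spoke phase mod72 -35.113696211861935
t 17.15 now u,w,l (mm) [  57.3  -15.4 -220.8] F stand [ -1.0424 -15.4723   5.022 ] w
yaw err deg 0.6730746521073403
[ -3.25341512 -15.16221045   5.02199778] [ 0.56736849 -0.09306794  0.24442728]
```

servo_tool(
  linear=[
    [0,-0.5,0],
    [0,-1.5,0],
    [0,-3,0],
    [0,-3,-3],
    [0,-3,-8],
    [0,-3,-13],
    [0,-3,-18],
    [0,-3,-20],
    [0,-3,-20],
  ],
  turn=[0,0,0,0,0,0,0,0,0],
)

```text
time_s: 18.27
position: [0.5637, -0.122, 0.4458]
orientation: [[-0.988, 0.156, -0.001], [0.156, 0.988, -0.007], [-0.0, -0.007, -1.0]]
force: [0.0, 0.2, -0.8]
grip_width: 0.0006
```

```bash
python3 sb.py 16; python3 wa.py 16; python3 - <<'E'
from brk import *
brk("wrist",16,np.load("wristT16.npy"))
# stand shift check: refit tyre from scene 0 vs 16
from scipy.optimize import least_squares
for t in (0,16):
    im=cv2.imread(f"pics/scene{t}.png"); d=np.load(f"scene{t}.npy"); P=cloud(d,arm.camera_model("scene")); W=P-A; r=np.hypot(W@up,W@l)
    k=(im.max(2)<50)&(d>0)&(r>.1)&(r<.16)&(abs(W@nn)<.035); k=cv2.erode(k.astype(np.uint8),np.ones((3,3)))>0; Q=P[k]
    def res(p):
        R,A,up,nn,l=frame(p); q=Q-A; return np.hypot(np.hypot(q@up,q@l)-.130,q@nn)-.025
    print(t,least_squares(res,p,loss="soft_l1",f_scale=.003).x)
E
```

```text
scene 106 handle out-angle -1.6372672048107972 [-2.8708  1.1419] w med/p90 [0.003  0.0097 0.0136] rmax
  lever 116 -1.718664397109122
  handle [ 0.5728 -0.0678  0.2475] travel mm -5.000067555585543
scene brass 11 depth th 1.7511589372889067 r 82.04594735657365
  ray th -0.33166664722534267 px [222.8182 216.9091]
   [(-177, 20), (-172, 7), (-107, 21), (-102, 22), (-97, 8), (-37, 17), (-32, 32), (-27, 17), (2, 9), (27, 7), (32, 27), (37, 25), (42, 9), (97, 6), (102, 35), (107, 24), (112, 11), (172, 7), (177, 29)]
  spoke phase mod72 -35.68188326104036
t 18.325 now u,w,l (mm) [ 238.6   69.  -250. ] F stand [-0.3128  0.2432 -0.6826] w
yaw err deg 0.6922702104414875
wrist brass 0 depth th None r None
   [(-177, 69), (-172, 58), (-112, 8), (-107, 74), (-102, 133), (-97, 16), (-42, 26), (-37, 71), (-32, 71), (-27, 18), (-2, 10), (2, 8), (27, 29), (32, 182), (37, 73), (42, 7), (102, 85), (107, 90), (112, 32), (177, 36)]
  spoke phase mod72 -35.650532051320944
t 18.375 now u,w,l (mm) [ 237.7   68.8 -249.9] F stand [ 0.5005 -0.43   -0.0428] w
yaw err deg 0.6896412739586314
wrist 588 handle out-angle 0.5547174573067823 [-2.4275  2.8961] w med/p90 [0.0064 0.0097 0.0111] rmax
  lever 423 0.20732838302818016
  handle [ 0.5719 -0.0744  0.2476] travel mm 1.694261589766464
0 [ 0.5683  0.1296 -0.1464]
16 [ 0.5682  0.1294 -0.1457]
```

View pics/wrist16.png

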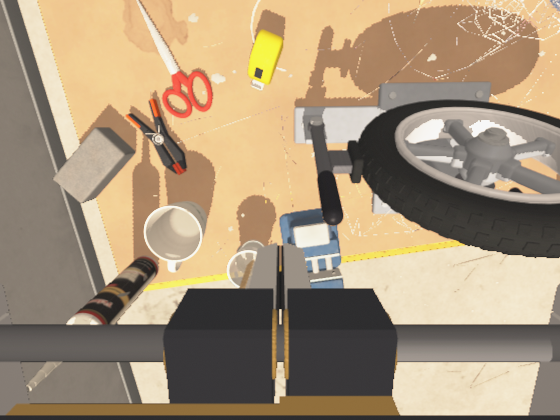

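View pics/scene16z.png

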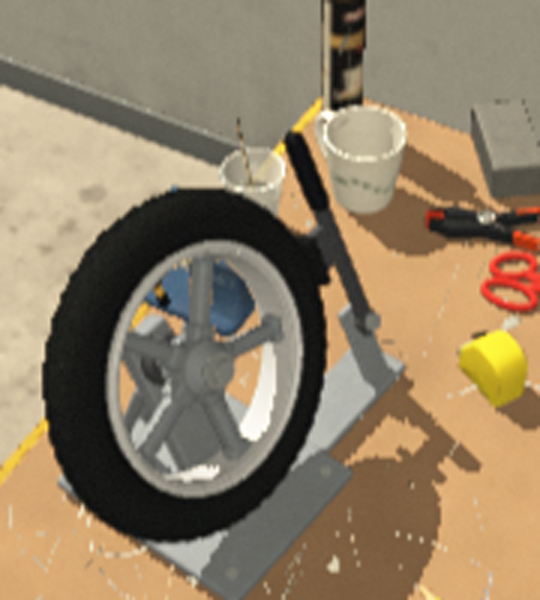

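```bash
python3 -c "
from workcell import arm
print(arm.hand_in())"
```

```text
the job is handed in; nothing more can be done
None
```

The valve is at twelve o'clock and the brake shoe is set against the tyre. I handed in at about 18.4 s of the 64 s allowed; no verdict came back.

**Turning the wheel:** the valve started about 94° to the left of the top. With the jaws closed, I pushed two spokes clockwise with the fingertips, roughly 44° and then 50°. I kept clear of the valve stem and gripped nothing.

**Brake:** I pushed the lever over about 38 mm at the handle until it stopped, with the final press at about 15 N. That is above the 6–12 N given for setting it. The lever stayed in place after I backed off.

**Last checks, with the arm clear:**
- **Valve angle:** the spoke pattern puts it about 0.3–0.4° from the top in both the wrist and scene views. Direct sightings of the brass neck disagreed slightly, at −0.3° and +1.8°.
- **Lever angle:** the wrist view read +0.4° and the scene view −1.7°, where 0° means the shoe is on the tyre. I trust the hard stop I felt and the pictures, which show the shoe on the tread.
- **Stand and bench:** the stand's fitted position differs by 0.2 mm or less from the start. The right-hand bystanders look unmoved in the last pictures; the mesh tape was out of that view, last seen undisturbed before the brake push.

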